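Clamp a board pallet in the preheater, set its dial and switch on

ROBOT

A 6-joint arm with a two-finger parallel gripper is mounted at the origin on a cart in front of the work surface, level with it; the furniture and walls round the work are solid. World frame = base frame: x ahead of the robot, y to its left, z up, the work surface at z = 0. Lengths are in m, angles in rad, forces in N, time in s.
With the tool pointing down it reaches from about 0.425 to 0.95 m from the base axis. Payload 3.5 kg.
Tool frame: the origin (TCP) lies on the centre line of the jaws, within the pads' length; the fingertips stand 25 mm ahead of it and the grasp point (between the pads) lies 6 mm ahead of it; z points along the fingers, y is the line along which they close (so a half turn about z gives the same grasp; the last joint's range is limited). The gripper opens to 85 mm and grips with 20 to 120 N. Pads are 22 mm wide; open, the fingers measure 114 mm over their backs; the gripper's body (76 mm by 85 mm) begins 54 mm behind the grasp point. The pads swing forward as they close: fully open they stand 13 mm farther back than shut.
Start: joints at [-1.36, 0.286, 1.577, -0, 1.279, -0.15], TCP at [0.238, -0.632, 0.256] pointing down, gripper open.
Joint ranges: [-2.77, 2.77], [-0.9, 2.22], [0.21, 2.48], [-1.53, 4.67], [0.24, 2.81], [-2.84, 2.84]. Speed limits (rad/s): [2.79, 2.79, 3.14, 3.14, 3.14, 3.14].

INTERFACE

Orientations are given as [roll, pitch, yaw] about the fixed x, y, z axes, in that order (R = Rz(yaw) Ry(pitch) Rx(roll)).
In Python, from cell import monitor, read_camera, get_calibration, r gives the robot as it stands.
- The arm moves only by the shell command python3 -m crank 'ROWS' [FORCE]. ROWS is JSON, a list of rows, each a list of 7 numbers: the finger opening in mm, from 0 to 85.4, then the shift along the tool's x, y, z normalised to -1 to 1, where 1 is 30 mm, then the turn, a rotation vector about the tool's x, y, z normalised to -1 to 1, where 1 is 0.1 rad. In form: [[fingers, tx, ty, tz, ax, ay, az], ...]. A call has exactly 10 rows; each row shifts and turns the commanded pose from where the row before left it, along the tool's axes as they then stand; what a row does not reach is not made up. A row lasts 1/8 s, in which the tool goes at most 62.5 mm and 10.7 degrees, less where a joint would pass 70% of its speed; a pose out of reach is approached as far as the arm can. A call with a number of a shift or a turn outside -1 to 1 is refused whole. A call with a gripper value outside its range is refused whole. The fingers move at their own pace and stop on an object; FORCE is the grip in N (left out, the last holds). Time passes only in rows, so rows that do not move let the fingers close, or fill a call up. It gives the time, the measured TCP pose, the force, the opening and the grip force at its end, in the units of the state.
- monitor.get_state(): the state, without advancing time (a new reading comes with each control period).
- read_camera(name): name is "side" or "top"; returns the picture (420x560x3 uint8, red, green, blue); there is no depth.
- get_calibration(name): a dict with "fov_y" (degrees; the focal length in pixels is half the picture's height over the tangent of half this angle, whatever the lens; pixels are square), "cx", "cy" (the principal point, pixels), "k1" (the pictures are not rectified: a ray, as slopes to the right and down, at radius r is drawn at 1 + k1 r^2 times it, then the intrinsics apply), "R" (3x3) and "t" (3): a world point X has camera coordinates R X + t. Camera axes: x right, y down, z forward; pixel columns grow to the right and rows downward; lengths in m; the calibration is good to about 2 mm. A picture is of the moment at which its call begins. get_calibration takes no time and is no camera call.
- r.hand_in(): hands the job in; it is judged then, once.
The state is a dict: "time": time; "qpos": joint angles; "dq": joint speeds; "tau": joint torques, N m; "eef_pos": TCP position; "tool_rot": TCP orientation; "wrist_force": force on the tool from outside, world axes, zero at the start; "torque": the same for the moment, N m; "gripper_width": finger opening in m; "grip_force": force on a finger pad.
Only numpy, scipy, OpenCV 4.12 (cv2) and the standard library are available. Lean on these libraries where they do the work, as an engineer would, in place of code of your own. Each camera call takes 0.05 s, during which the arm holds its last target. There are 200 camera calls.

TASK

Lay the black pallet that carries the circuit board flat on the blue preheater's dark plate, between the two white lines, one short end toward the fixed rail and the other toward the sliding jaw, and let go of it; then slide the jaw by its handle until the pallet is held snugly between jaw and rail. Next turn the grey controller's dial until its white pointer stands at the red tab on the scale, and only then throw the red lever fully over, away from the robot, to switch on. Leave the pallet clamped, and do not disturb the yellow meter, the roll of tape or the tip cleaner.

Things in the scene. Friction and masses are not known exactly. Their poses are not given: they have to be found in the camera images.
- pallet: Loose black soldering pallet, 62 x 110 mm (x by y), 10 mm high, about 0.15 kg, carrying a green circuit board (up to 22 mm high, inside its outline); orange strip on each short end (up to 14 mm high). Origin: centre of the underside, z up. Grip across the 62 mm width, along its x. Starts on the bench at the left or right, turned up to 0.4 rad.
- preheater: Blue preheater, fixed, 146 x 246 mm (x by y), its dark plate's top 30 mm up. Origin: centre of underside; x away from the robot, y to its left, turned up to 0.2 rad. Fixed aluminium rail at the -y end, top 44 mm up, inner face at y = -110 mm; sliding jaw at the +y side. White lines at x = +-44 mm: the pallet lies along y between them, within 13 mm of x = 0 and 0.12 rad of y.
- bed (a point): Point on the plate's top (30 mm above the bench), on the middle line x = 0, at y = -55 mm of the preheater: the centre of the pallet's underside lies here when it is clamped. Axes as the preheater's.
- jaw (a joint): Travel of the sliding jaw toward the rail (preheater's -y), m. 0 = open, its face 155 mm from the rail's; range 0 to 0.060; the 110 mm pallet against the rail stops it at 0.045. Starts at 0 to 0.012, stays where left, slides at about 2.5 N. Carriage 124 mm along x, 55 mm along y, 14 mm high above the plate.
- jaw_handle (a point): Point in the jaw's upright black handle (yellow stripe on top): 60 mm along the preheater's x, 16 mm thick along y; grip it across its thickness. The point is on the handle's middle, 13 mm below its top, 66.5 mm above the bench, 32 mm behind the jaw's face; the carriage's top is 22 mm below it.
- controller: Grey control box, fixed, 130 x 210 mm (x by y), top 45 mm above the bench. Origin: centre of its underside; x points away from the robot, y to its left, turned up to 0.2 rad. Dial axis at x = 0, y = +40 mm, lever pivot at x = -15, y = -75 mm. Box and preheater stand side by side, either one at the left.
- dial (a joint): Dial angle, rad, clockwise positive from above; 0 = pointer toward the controller's +x; stops at -2.36 and 2.36. Starts at -1.8 to -1.1, stays where left (friction 0.05 N m). A grey disc, 80 mm diameter, with an upright black bar grip along the pointer's line, 60 mm long, 16 mm thick, top 87 mm above the bench.
- dial_grip (a point): Point on the dial's axis, in the bar grip, 10 mm below its top, 76.5 mm above the bench. The bar's length runs from here toward dial_pointer and as far the other way; the grey disc's top is 24 mm below this point.
- dial_pointer (a point): Outer end of the white pointer line, on the rim of the dial's disc, 40 mm from the axis.
- setpoint (a joint): Angle of the red tab on the dial's scale, rad, in the same sense and from the same zero as the dial: the dial is set when it reads the same. It lies at -0.3 to 0.6. The tab is flat, not solid, and does not move.
- tab_mark (a point): Point at the inner end of the red tab (17 x 7 mm, lying flat on the black scale just outside the disc), 40 mm from the dial's axis at the height of dial_pointer: the pointer must come within 6 mm of it.
- mains (a joint): Angle of the red-knobbed lever on the controller, rad. 0 = off, leaning 0.5 rad toward the robot (controller's -x); 1.0 = on, leaning 0.5 rad away, an end stop. Its axis runs along the controller's y, 67 mm above the bench; it stays where left, friction 0.06 N m (about 1 N at the ball).
- mains_tip (a point): Centre of the red ball (26 mm diameter) at the lever's end, 60 mm from its pivot; 120 mm above the bench at either end of its swing, 127 mm midway. Its stem is 10 mm thick.
- temp_meter: Bystander: yellow hand meter, 118 x 66 x 30 mm, lying on the bench at the side where the pallet is not. Origin: centre of its underside.
- tape_blue: Bystander: roll of blue tape, 90 mm diameter, 12 mm high, lying flat in front of the robot. Origin: centre of its underside.
- tip_cleaner: Bystander: black tin with brass wool, 68 mm diameter, 41 mm high, behind the preheater and the controller. Origin: centre of its underside.

How it is judged:
On the way, in this order (a step that is already met when the one before it is completed fails the run):
1. the pallet lies released on the preheater's plate, between the white lines, the jaw still open (x of pallet in the frame of bed between -0.013 and 0.013 m and z of pallet in the frame of bed between -0.004 and 0.004 m and angle between the y axis of pallet and the y axis of preheater, either way round below 0.12 rad and angle between pallet's own z axis and vertical below 0.06 rad and y of pallet in the frame of bed between -0.004 and 0.045 m and contact force between the fingers and pallet below 0.2 N and value of joint jaw below 0.0415 m), for 0.2 s.
2. the jaw holds the pallet against the rail (x of pallet in the frame of bed between -0.013 and 0.013 m and z of pallet in the frame of bed between -0.004 and 0.004 m and angle between the y axis of pallet and the y axis of preheater, either way round below 0.12 rad and angle between pallet's own z axis and vertical below 0.06 rad and y of pallet in the frame of bed between -0.003 and 0.004 m and value of joint jaw between 0.0415 and 0.0485 m and value of joint mains below 0.3 rad), for 0.2 s.
3. the dial's pointer stands at the red tab, the lever still off (distance between dial_pointer and tab_mark below 0.006 m and value of joint mains below 0.3 rad), for 0.2 s.
4. the lever is thrown on (value of joint mains above 0.85 rad and distance between dial_pointer and tab_mark below 0.006 m), for 0.2 s.
At the end, for the whole second after the job is handed in: Pallet released, at rest and flat on the plate, within 13 mm of the middle line and 0.12 rad of y, within 4 mm of its place against the rail, jaw travel 41.5 to 48.5 mm; dial pointer within 6 mm of the red tab; lever over 0.85 rad (all of step 4 and x of pallet in the frame of bed between -0.013 and 0.013 m and z of pallet in the frame of bed between -0.004 and 0.004 m and angle between the y axis of pallet and the y axis of preheater, either way round below 0.12 rad and angle between pallet's own z axis and vertical below 0.06 rad and y of pallet in the frame of bed between -0.003 and 0.004 m and value of joint jaw between 0.0415 and 0.0485 m and contact force between the fingers and pallet below 0.2 N and linear speed of pallet below 0.02 m/s); the robot touches nothing.
It fails at once if the yellow meter is moved by more than 30 mm (distance of temp_meter from where it was at the start of the episode above 0.03 m).
It fails at once if the roll of blue tape is moved by more than 30 mm (distance of tape_blue from where it was at the start of the episode above 0.03 m).
It fails at once if the tip cleaner tin is moved by more than 30 mm (distance of tip_cleaner from where it was at the start of the episode above 0.03 m).
It also fails if it takes over 72 s, if anything falls off the work surface, if the arm or the gripper's body presses on something with over 40 N, if the wrist force passes 120 N, or if a joint passes its speed limit or range.

## Working session

There is one attempt and no reset: what is moved stays moved. The work goes in short steps, Python scripts to look and compute and a shell command to move; the robot and the scene stay as the last step left them, time stands still between calls to the robot, and variables do not carry over. Pictures are saved under pics/ and viewed, at most 10 in all, crops included, and the job is handed in when it is done.

```bash
ls; mkdir -p pics; cat > h.py <<'E'
import numpy as np, cv2
from cell import monitor, read_camera, get_calibration, r
def intr(c):
    f=210/np.tan(np.radians(c['fov_y'])/2); return f
def ray(name,uv):
    c=get_calibration(name); f=intr(c); R=np.array(c['R']);t=np.array(c['t'])
    d=np.array([(uv[0]-c['cx'])/f,(uv[1]-c['cy'])/f]); s=d.copy()
    for _ in range(20): s=d/(1+c['k1']*(s@s))
    return -R.T@t, R.T@np.array([s[0],s[1],1])
def onz(name,uv,z):
    o,d=ray(name,uv); return o+d*(z-o[2])/d[2]
def proj(name,X):
    c=get_calibration(name); f=intr(c); p=np.array(c['R'])@np.array(X)+np.array(c['t']); s=p[:2]/p[2]
    s=s*(1+c['k1']*(s@s)); return s*f+[c['cx'],c['cy']]
def two(uvt,uvs):
    (a,d),(b,e)=ray('top',uvt),ray('side',uvs)
    k=np.linalg.lstsq(np.c_[d,-e],b-a,rcond=None)[0]; p,q=a+k[0]*d,b+k[1]*e
    return (p+q)/2, np.linalg.norm(p-q)
def snap(name,fn):
    im=read_camera(name); cv2.imwrite('pics/'+fn,im[:,:,::-1]); return im
E
python3 - <<'E'
from h import *
for n in('top','side'):
    snap(n,n+'0.png'); c=get_calibration(n); print(n,c['fov_y'],c['k1'],-np.array(c['R']).T@np.array(c['t']))
print(monitor.get_state())
E
```

```text
pics
top 53.96460472383291 0.038714568378369334 [ 0.4278291  -0.00313959  1.34455311]
side 56.415146258551296 0.009892943719238432 [ 0.4729943  -0.79141197  0.62706652]
{'time': 0.1, 'qpos': array([-1.35997794e+00,  2.87094114e-01,  1.57805726e+00, -2.90722620e-05,
        1.27857903e+00, -1.50037098e-01]), 'dq': array([-0.00064501, -0.00138331, -0.002542  ,  0.00046846,  0.00031823,
       -0.00064894]), 'tau': array([ 7.62380096e-04, -4.07293653e+01, -2.93699294e+01, -1.50648025e-04,
        3.40145118e-03,  1.40201723e-05]), 'eef_pos': array([ 0.23820792, -0.63098578,  0.25505964]), 'tool_rot': array([-3.13947476e+00, -2.92029948e-04,  3.60863583e-01]), 'wrist_force': array([ 0.59019106, -0.86170247,  0.47516762]), 'torque': array([-0.0230961 ,  0.03998634,  0.02137442]), 'grip_force': 0.0, 'gripper_width': 0.0856860619308868}
```

View pics/top0.png

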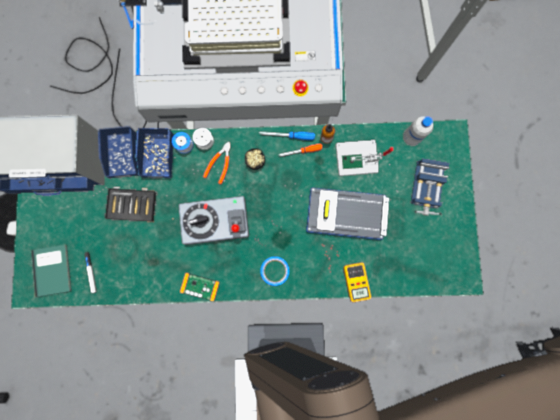

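View pics/side0.png

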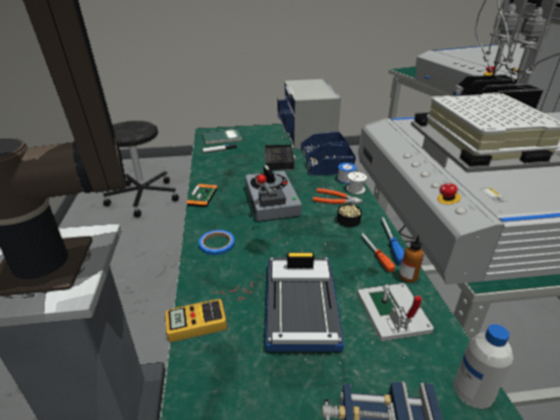

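Top picture: controller about (213,220) with dial (200,220), red knob (236,228); preheater (348,214) with handle stripe (326,211); pallet (200,286); tape (275,271); meter (357,282). Side shows the same from the right. Zooming in for details.

```bash
cat > m.py <<'E'
from h import *
def comps(im,mask,box,amin=4):
    x0,y0,x1,y1=box; m=np.zeros(mask.shape,np.uint8); m[y0:y1,x0:x1]=mask[y0:y1,x0:x1]
    n,l,s,c=cv2.connectedComponentsWithStats(m); return [(s[i,4],c[i].round(2),s[i,:4]) for i in range(1,n) if s[i,4]>=amin]
def hsv(im): return cv2.cvtColor(im,cv2.COLOR_RGB2HSV)
E
python3 - <<'E'
from m import *
t=cv2.imread('pics/top0.png');s=cv2.imread('pics/side0.png')
cv2.imwrite('pics/z1.png',np.vstack([cv2.resize(t[185:300,175:395],(800,418),interpolation=cv2.INTER_CUBIC)]))
a=cv2.resize(s[160:225,180:310],(520,260),interpolation=cv2.INTER_CUBIC)
b=cv2.resize(s[245:355,255:350],(285,330),interpolation=cv2.INTER_CUBIC)
o=np.zeros((600,800,3),np.uint8);o[:260,:520]=a;o[265:595,:285]=b;cv2.imwrite('pics/z2.png',o)
T=t[:,:,::-1].copy();S=s[:,:,::-1].copy();h=hsv(T);hs=hsv(S)
rng=lambda h,a,b:cv2.inRange(h,a,b)
print('orange',comps(T,rng(h,(8,120,120),(28,255,255)),(170,265,230,305)))
print('red',comps(T,rng(h,(0,130,90),(7,255,255))|rng(h,(173,130,90),(180,255,255)),(170,190,250,245)))
print('yel',comps(T,rng(h,(20,120,120),(35,255,255)),(310,190,390,240)))
print('S red',comps(S,rng(hs,(0,130,80),(7,255,255))|rng(hs,(173,130,80),(180,255,255)),(240,160,310,225)))
print('S yel',comps(S,rng(hs,(20,120,120),(35,255,255)),(270,240,340,280)))
print('S orange',comps(S,rng(hs,(8,120,100),(28,255,255)),(180,175,220,210)))
E
```

```text
orange [(np.int32(86), array([184.12, 282.42]), array([180, 273,   9,  20], dtype=int32)), (np.int32(89), array([214.16, 290.79]), array([210, 281,   9,  20], dtype=int32))]
red [(np.int32(14), array([204.86, 206.36]), array([203, 204,   4,   5], dtype=int32)), (np.int32(53), array([234.81, 227.57]), array([231, 224,   8,   8], dtype=int32))]
yel [(np.int32(57), array([326.26, 208.25]), array([324, 200,   5,  17], dtype=int32))]
S red [(np.int32(65), array([261.15, 178.14]), array([257, 174,   9,   9], dtype=int32)), (np.int32(12), array([284.17, 182.08]), array([282, 181,   5,   3], dtype=int32))]
S yel [(np.int32(93), array([300.38, 254.48]), array([289, 253,  24,   4], dtype=int32))]
S orange [(np.int32(60), array([207.37, 185.73]), array([199, 184,  18,   5], dtype=int32)), (np.int32(82), array([196.63, 202.05]), array([187, 200,  21,   5], dtype=int32))]
```

View pics/z1.png

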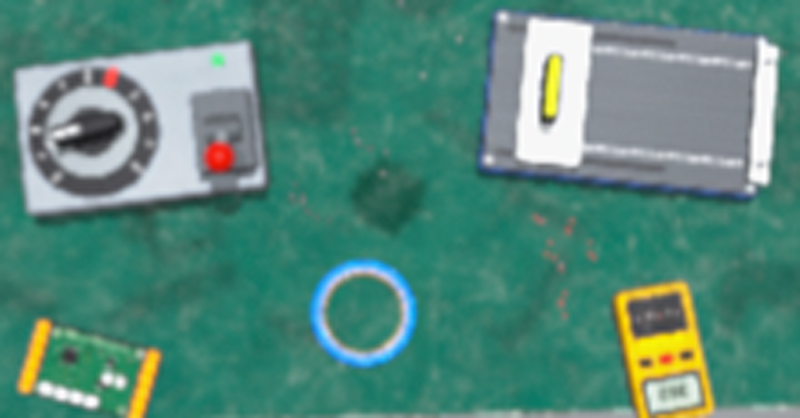

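View pics/z2.png

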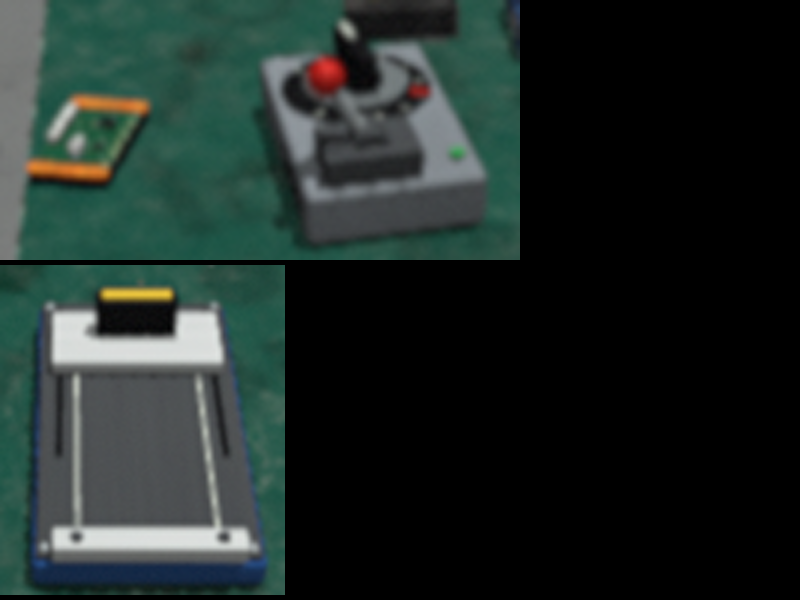

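Zooms show: white lines at crop (595,49)-(750,64) and (590,150)-(742,162), rail at the right end, jaw carriage at left with yellow stripe (552,90); pointer at crop (50,137) facing left, red tab (110,78), red ball (219,156). Now the numbers.

```bash
python3 - <<'E'
from m import *
t=cv2.imread('pics/top0.png')[:,:,::-1].copy();h=hsv(t)
Z=lambda u,v:(175-.5+(u+.5)/3.636,185-.5+(v+.5)/3.636)
# preheater
def rect(mask,box,z,nm):
    x0,y0,x1,y1=box;m=np.zeros(mask.shape,np.uint8);m[y0:y1,x0:x1]=mask[y0:y1,x0:x1]
    c=max(cv2.findContours(m,0,2)[0],key=cv2.contourArea)
    P=np.array([onz('top',p[0],z)[:2] for p in c],np.float32)*1000
    (cx,cy),(w,hh),a=cv2.minAreaRect(P); print(nm,round(cx,1),round(cy,1),'size',round(w,1),round(hh,1),'ang',round(a,2)); return cx,cy,a
w=cv2.inRange(h,(0,0,190),(180,40,255))
rect(w,(315,185,339,236),.044,'carriage')
rect(w,(380,190,395,240),.044,'rail')
g=cv2.inRange(h,(90,0,110),(140,60,200))
rect(cv2.morphologyEx(cv2.bitwise_not(cv2.inRange(h,(60,90,0),(92,255,255))),cv2.MORPH_OPEN,np.ones((3,3))),(176,190,250,246),.045,'controller~')
rect(cv2.inRange(h,(98,0,120),(130,60,230)),(176,190,250,246),.045,'controller grey')
for a,b in(((595,49),(750,64)),((590,150),(742,162))):
    A,B=onz('top',Z(*a),.03),onz('top',Z(*b),.03);d=A-B;print('line',A[:2].round(4),B[:2].round(4),np.arctan2(-d[0],d[1]))
(y0,),(o) =[0],[(184.12,282.42),(214.16,290.79)]
A,B=[onz('top',p,.014) for p in o];d=A-B;print('pallet',((A+B)/2).round(4),'yaw',np.arctan2(-d[0],d[1]),np.linalg.norm(d))
print('pal 2view',two(o[0],(207.37,185.73)),two(o[1],(196.63,202.05)))
print('ball',two((234.81,227.57),(261.15,178.14)))
print('tab',onz('top',(204.86,206.36),.0525),two((204.86,206.36),(284.17,182.08)))
print('handle top',onz('top',(326.26,208.25),.0795),two((326.26,208.25),(300.38,254.48)))
print('pointer',onz('top',Z(50,137),.0525),'tape',onz('top',Z(364,313),.012))
E
```

```text
carriage 608.5 -147.0 size 66.3 128.2 ang 87.32
rail 586.8 -326.3 size 17.8 127.2 ang 83.24
controller~ 585.3 217.4 size 139.8 216.0 ang 4.71
controller grey 587.6 217.6 size 129.7 209.6 ang 5.43
line [ 0.6475 -0.1847] [ 0.6299 -0.3201] -0.12967519215125828
line [ 0.5578 -0.1761] [ 0.5434 -0.3079] -0.10877529571651946
pallet [0.3784 0.2685 0.014 ] yaw -0.2951224631866301 0.09991404825610341
pal 2view (array([0.39395923, 0.31680137, 0.01222963]), np.float64(0.0020814651054922367)) (array([0.36431544, 0.22100683, 0.01251226]), np.float64(0.0009642127017331107))
ball (array([0.55269346, 0.13960382, 0.12254403]), np.float64(0.00013828934388609808))
tab [0.63020624 0.24185711 0.0525    ] (array([0.63128222, 0.2427624 , 0.04765007]), np.float64(0.0006267176352584723))
handle top [ 0.60866753 -0.13940445  0.0795    ] (array([ 0.60931254, -0.13953809,  0.07873984]), np.float64(0.0010654359578063275))
pointer [0.58081641 0.29412329 0.0525    ] tape [0.42146089 0.02653675 0.012     ]
```

Consistency: pallet strips 100 mm apart at 13 mm height, controller 129.7×209.6 mm, ball at 122 mm height, tab 49 mm from dial axis – all fit. Pallet at (0.378,0.2685), yaw −0.295 → tool yaw 1.276. Turning first.

```bash
cat > go.py <<'E'
import sys; from h import *
# usage: go.py x y z yaw : shift in tool units (30mm) & turn units (0.1 rad) from measured pose
s=monitor.get_state(); p=s['eef_pos']; R=cv2.Rodrigues(np.zeros(3))[0]
from scipy.spatial.transform import Rotation as Ro
R=Ro.from_euler('xyz',s['tool_rot']).as_matrix()
x,y,z,w=map(float,sys.argv[1:5]); T=Ro.from_euler('xyz',[np.pi,0,w]).as_matrix()
print('t',round(s['time'],2),'pos',p.round(4),'rot',s['tool_rot'].round(3),'F',s['wrist_force'].round(1),'grip',round(s['gripper_width'],4),s['grip_force'],'q6',s['qpos'][5].round(2))
print('shift',(R.T@(np.array([x,y,z])-p)/.03).round(2),'turn',(Ro.from_matrix(R.T@T).as_rotvec()/.1).round(2), 'shift if turned first',(T.T@(np.array([x,y,z])-p)/.03).round(2))
E
python3 -m crank '[[76,0,0,0,0,0,-1],[76,0,0,0,0,0,-1],[76,0,0,0,0,0,-1],[76,0,0,0,0,0,-1],[76,0,0,0,0,0,-1],[76,0,0,0,0,0,-1],[76,0,0,0,0,0,-1],[76,0,0,0,0,0,-1],[76,0,0,0,0,0,-1],[76,0,0,0,0,0,-0.15]]' 40
python3 go.py 0.5 -0.3 0.25 1.276;python3 go.py 0.5 0 0.25 1.276
python3 - <<'E'
from m import *
# rail edges, side view vs top view, measured in preheater frame about handle
s=cv2.imread('pics/side0.png');yaw=-.119;c,n=np.cos(yaw),np.sin(yaw);W=np.array([[c,-n],[n,c]])
H=np.array([.609,-.1395])
for nm,uv,z in (('rail inner top near L',(52,527),.044),('R',(247,528),.044),('outer top L',(52,550),.044),('outer R',(250,549),.044),('jaw face top L',(52,365),.044),('jaw face top R',(224,365),.044),('line L end',(78,525),.03)):
    u=255+uv[0]/3; v=245+(uv[1]-265)/3
    P=onz('side',(u,v),z)[:2]; print(nm,P.round(4),(W.T@(P-H)).round(4))
E
```

```text
time: 1.35
eef_pos: [0.2383, -0.6312, 0.2556]
tool_rot: [-3.141, -0.001, 1.275]
wrist_force: [-0.5, -0.3, -0.8]
gripper_width: 0.0758
grip_force: 0.0
t 1.35 pos [ 0.2383 -0.6312  0.2556] rot [-3.141e+00 -1.000e-03  1.275e+00] F [-0.5 -0.3 -0.8] grip 0.0758 0.0 q6 -1.06
shift [13.1   5.13  0.2 ] turn [-0.01 -0.01 -0.01] shift if turned first [13.1   5.14  0.19]
t 1.35 pos [ 0.2383 -0.6312  0.2556] rot [-3.141e+00 -1.000e-03  1.275e+00] F [-0.5 -0.3 -0.8] grip 0.0758 0.0 q6 -1.06
shift [22.67  2.22  0.21] turn [-0.01 -0.01 -0.01] shift if turned first [22.67  2.24  0.19]
rail inner top near L [ 0.5266 -0.3111] [-0.0615 -0.1802]
R [ 0.6447 -0.3275] [ 0.0578 -0.1824]
outer top L [ 0.5245 -0.328 ] [-0.0615 -0.1972]
outer R [ 0.6424 -0.3428] [ 0.0573 -0.1979]
jaw face top L [ 0.5442 -0.1688] [-0.0609 -0.0367]
jaw face top R [ 0.6661 -0.1852] [ 0.0621 -0.0386]
line L end [ 0.5443 -0.3002] [-0.0452 -0.1672]
```

```bash
python3 -m crank '[[76,1,0.5,0,0,0,0],[76,1,0.5,0,0,0,0],[76,1,0.5,0,0,0,0],[76,1,0.5,0,0,0,0],[76,1,0.5,0,0,0,0],[76,1,0.5,0,0,0,0],[76,1,0.5,0,0,0,0],[76,1,0.5,0,0,0,0],[76,1,0.5,0,0,0,0],[76,1,0.5,0,0,0,0]]'
python3 -m crank '[[76,1,0,0,0,0,0],[76,1,0,0,0,0,0],[76,1,0,0,0,0,0],[76,1,0,0,0,0,0],[76,1,-0.2,0,0,0,0],[76,1,-0.2,0,0,0,0],[76,1,-0.4,0,0,0,0],[76,1,-0.5,0,0,0,0],[76,1,-0.5,0,0,0,0],[76,1,-0.5,0,0,0,0]]'
python3 go.py 0.3784 0.2685 0.08 1.276
```

```text
time: 2.6
eef_pos: [0.4696, -0.3871, 0.2561]
tool_rot: [-3.141, -0.0, 1.274]
wrist_force: [-1.1, 0.3, 0.8]
gripper_width: 0.0759
grip_force: 0.0
time: 3.85
eef_pos: [0.4898, -0.0799, 0.2562]
tool_rot: [-3.141, -0.0, 1.274]
wrist_force: [0.6, 0.5, 0.0]
gripper_width: 0.076
grip_force: 0.0
t 3.85 pos [ 0.4898 -0.0799  0.2562] rot [-3.141 -0.     1.274] F [0.6 0.5 0. ] grip 0.076 0.0 q6 -0.07
shift [10.02 -6.95  5.87] turn [-0.   -0.   -0.02] shift if turned first [10.03 -6.93  5.87]
```

```bash
python3 -m crank '[[76,1,-0.5,0.5,0,0,0],[76,1,-0.6,0.5,0,0,0],[76,1,-0.6,0.5,0,0,0],[76,1,-0.7,0.6,0,0,0],[76,1,-0.7,0.6,0,0,0],[76,1,-0.7,0.6,0,0,0],[76,1,-0.7,0.6,0,0,0],[76,1,-0.7,0.6,0,0,0],[76,1,-0.7,0.6,0,0,0],[76,0.5,-0.7,0.3,0,0,0]]'
python3 go.py 0.3784 0.2685 0.08 1.276; python3 - <<'E'
from m import *
t=snap('top','top1.png');s=snap('side','side1.png')
cv2.imwrite('pics/z3.png',np.hstack([cv2.resize(t[240:330,150:250],(400,360)),cv2.resize(s[150:240,150:250],(400,360))])[:,:,::-1])
E
```

```text
time: 5.1
eef_pos: [0.3827, 0.2504, 0.0933]
tool_rot: [-3.14, 0.001, 1.275]
wrist_force: [0.0, 0.6, 0.1]
gripper_width: 0.0762
grip_force: 0.0
t 5.1 pos [0.3827 0.2504 0.0933] rot [-3.140e+00  1.000e-03  1.275e+00] F [0.  0.6 0.1] grip 0.0762 0.0 q6 0.65
shift [ 0.54 -0.31  0.44] turn [-0.01  0.01 -0.01] shift if turned first [ 0.54 -0.31  0.44]
```

View pics/z3.png

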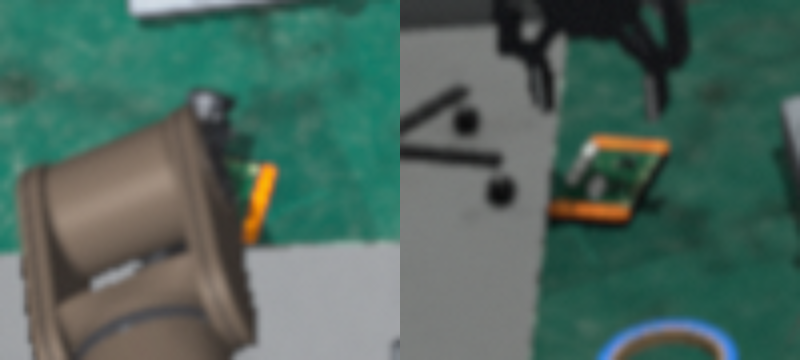

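Crop shows the two fingertips above the pallet at side pixels about (186,177) and (214,179), straddling it; board still in place.

```bash
python3 go.py 0.3784 0.2685 0.026 1.276; python3 - <<'E'
from m import *
p=monitor.get_state()['eef_pos'];y=np.array([np.sin(1.275),-np.cos(1.275),0])
for k in(-.04,.04):
  for a in(.008,.014,.02,.026): print(k,a,proj('side',p+k*y-[0,0,a]).round(1))
E
```

```text
t 5.2 pos [0.3813 0.2502 0.0928] rot [-3.138e+00  2.000e-03  1.278e+00] F [ 0.8 -0.1 -0.3] grip 0.076 0.0 q6 0.65
shift [ 0.56 -0.26  2.23] turn [-0.03  0.02  0.02] shift if turned first [ 0.56 -0.27  2.23]
-0.04 0.008 [186.9 174.7]
-0.04 0.014 [187.2 176.5]
-0.04 0.02 [187.4 178.2]
-0.04 0.026 [187.7 180. ]
0.04 0.008 [212.9 176.6]
0.04 0.014 [213.1 178.4]
0.04 0.02 [213.3 180.2]
0.04 0.026 [213.5 182. ]
```

```bash
python3 -m crank '[[76,0.56,-0.27,0,0,0,0],[76,0,0,0,0,0,0],[76,0,0,0.5,0,0,0],[76,0,0,0.5,0,0,0],[76,0,0,0.5,0,0,0],[76,0,0,0.5,0,0,0],[76,0,0,0.35,0,0,0],[76,0,0,0,0,0,0],[76,0,0,0,0,0,0],[76,0,0,0,0,0,0]]'
python3 -m crank '[[50,0,0,0,0,0,0],[50,0,0,0,0,0,0],[50,0,0,0,0,0,0],[50,0,0,0,0,0,0],[50,0,0,0,0,0,0],[50,0,0,0,0,0,0],[50,0,0,0,0,0,0],[50,0,0,0,0,0,0],[50,0,0,-0.4,0,0,0],[50,0,0,-0.6,0,0,0]]' 40
python3 go.py 0.3784 0.2685 0.16 1.276
```

```text
time: 6.45
eef_pos: [0.3813, 0.268, 0.0245]
tool_rot: [3.14, -0.001, 1.276]
wrist_force: [-0.3, -0.3, -0.0]
gripper_width: 0.0762
grip_force: 0.0
time: 7.7
eef_pos: [0.3802, 0.2674, 0.0539]
tool_rot: [-3.141, 0.001, 1.276]
wrist_force: [-0.6, 0.0, -2.3]
gripper_width: 0.0602
grip_force: 44.6
t 7.7 pos [0.3802 0.2674 0.0539] rot [-3.141e+00  1.000e-03  1.276e+00] F [-0.6  0.  -2.3] grip 0.0602 44.648922085762024 q6 0.69
shift [ 0.01 -0.07 -3.54] turn [-0.01  0.01 -0.  ] shift if turned first [ 0.02 -0.07 -3.54]
```

```bash
python3 -m crank '[[50,0,0,-0.8,0,0,0],[50,0,0,-0.8,0,0,0],[50,0,0,-0.8,0,0,-0.5],[50,0,0,-0.8,0,0,-0.5],[50,0,0.3,-0.8,0,0,-0.5],[50,0,0.5,-0.8,0,0,-0.26],[50,-0.5,0.5,0,0,0,0],[50,-0.8,0.5,0,0,0,0],[50,-1,0.6,0,0,0,0],[50,-1,0.6,0,0,0,0]]'
python3 go.py 0.5949 -0.2476 0.2 1.452
```

```text
time: 8.95
eef_pos: [0.4582, 0.1566, 0.198]
tool_rot: [3.141, 0.0, 1.452]
wrist_force: [-0.4, 0.6, -1.9]
gripper_width: 0.0603
grip_force: 44.7
t 8.95 pos [0.4582 0.1566 0.198 ] rot [3.141 0.    1.452] F [-0.4  0.6 -1.9] grip 0.0603 44.65589225292206 q6 0.24
shift [-12.84   6.12  -0.06] turn [0. 0. 0.] shift if turned first [-12.84   6.12  -0.07]
```

```bash
python3 -m crank '[[50,-1,0.4,0,0,0,0],[50,-1,0.4,0,0,0,0],[50,-1,0.4,0,0,0,0],[50,-1,0.5,0,0,0,0],[50,-1,0.5,0,0,0,0],[50,-1,0.5,0,0,0,0],[50,-1,0.5,0,0,0,0],[50,-1,0.5,0,0,0,0],[50,-1,0.5,0,0,0,0],[50,-1,0.5,0,0,0,0]]'
python3 -m crank '[[50,-0.9,0.5,0,0,0,0],[50,-0.8,0.5,0,0,0,0],[50,-0.5,0.4,0,0,0,0],[50,0,0,0.3,0,0,0],[50,0,0,0.6,0,0,0],[50,0,0,0.6,0,0,0],[50,0,0,0.6,0,0,0],[50,0,0,0.4,0,0,0],[50,0,0,0,0,0,0],[50,0,0,0,0,0,0]]'
python3 go.py 0.5949 -0.2476 0.08 1.452
python3 - <<'E'
from m import *
t=snap('top','top2.png');s=snap('side','side2.png')
cv2.imwrite('pics/z4.png',np.hstack([cv2.resize(t[180:255,295:395],(400,300)),cv2.resize(s[235:360,240:365],(400,400))[:300]])[:,:,::-1])
cv2.imwrite('pics/z5.png',cv2.resize(s[210:360,240:370],(693,800)[:2] if 0 else (520,600))[:,:,::-1])
E
```

```text
time: 10.2
eef_pos: [0.5625, -0.1579, 0.198]
tool_rot: [-3.141, 0.0, 1.452]
wrist_force: [-0.0, 0.3, -2.8]
gripper_width: 0.0602
grip_force: 44.7
time: 11.45
eef_pos: [0.597, -0.2277, 0.1235]
tool_rot: [3.14, 0.0, 1.452]
wrist_force: [0.3, 0.2, -2.1]
gripper_width: 0.0602
grip_force: 44.6
t 11.45 pos [ 0.597  -0.2277  0.1235] rot [3.14  0.    1.452] F [ 0.3  0.2 -2.1] grip 0.0602 44.64797616004944 q6 -0.4
shift [-0.67  0.01  1.45] turn [ 0.01  0.   -0.  ] shift if turned first [-0.67  0.01  1.45]
```

View pics/z5.png

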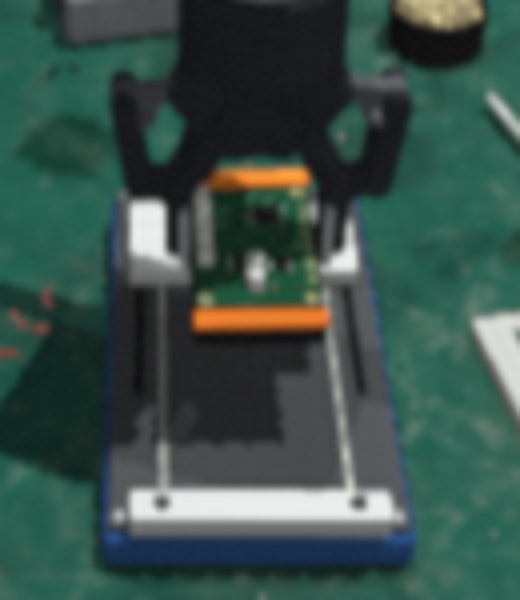

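Pallet is held level above the plate, near strip at side pixel about (305,287–292); lines and rail clear.

```bash
python3 - <<'E'
from m import *
s=cv2.imread('pics/side2.png')[:,:,::-1].copy();h=hsv(s)
cs=comps(s,cv2.inRange(h,(8,130,120),(22,255,255)),(280,245,330,300)); print(cs)
p=monitor.get_state()['eef_pos'];print(p)
yw=-.119;W=np.array([[np.cos(yw),-np.sin(yw)],[np.sin(yw),np.cos(yw)]])
for c in cs:
    for z in(.112,.1): P=onz('side',c[1],p[2]-.0115);
    print((W.T@(P[:2]-p[:2])).round(4))
# rail line ends on the plate
P=[onz('side',(240+(u+.5)/4-.5,210+(v+.5)/4-.5),.03)[:2] for u,v in((162,290),(163,480),(330,310),(349,485))]
print(np.round(P,4)); H=np.array([.609,-.1395]);print([(W.T@(q-H)).round(4) for q in P])
for u in(131,393):
    q=onz('side',(240+u/4,210+490/4),.044)[:2];print('rail inner',(W.T@(q-H)).round(4))
E
python3 go.py 0.5949 -0.2476 0.06 1.452
```

```text
[(np.int32(109), array([305.69, 253.97]), array([293, 252,  25,   5], dtype=int32)), (np.int32(182), array([303.98, 289.19]), array([288, 286,  34,   7], dtype=int32))]
[ 0.59716162 -0.2278536   0.12395886]
[0.0095 0.0499]
[-0.0013 -0.0508]
[[ 0.5613 -0.1679]
 [ 0.5438 -0.2953]
 [ 0.6482 -0.195 ]
 [ 0.6304 -0.3097]]
[array([-0.044 , -0.0339]), array([-0.0463, -0.1624]), array([ 0.0455, -0.0504]), array([ 0.0415, -0.1664])]
rail inner [-0.0607 -0.1806]
rail inner [ 0.0595 -0.182 ]
t 11.55 pos [ 0.5972 -0.2279  0.124 ] rot [3.140e+00 1.000e-03 1.452e+00] F [ 0.4  0.  -1. ] grip 0.0605 44.64780807495117 q6 -0.4
shift [-0.66 -0.    2.13] turn [ 0.02  0.01 -0.  ] shift if turned first [-0.66  0.    2.13]
```

```bash
python3 -m crank '[[50,-0.33,0,0,0,0,0.1],[50,-0.33,0,0,0,0,0],[50,0,0,0.5,0,0,0],[50,0,0,0.5,0,0,0],[50,0,0,0.5,0,0,0],[50,0,0,0.5,0,0,0],[50,0,0,0.1,0,0,0],[50,0,0,0.1,0,0,0],[50,0,0,0,0,0,0],[50,0,0,0,0,0,0]]'
python3 go.py 0.5949 -0.2476 0.053 1.442
```

```text
time: 12.8
eef_pos: [0.5945, -0.2474, 0.0576]
tool_rot: [3.14, 0.001, 1.442]
wrist_force: [0.2, -0.7, -2.6]
gripper_width: 0.0604
grip_force: 44.6
t 12.8 pos [ 0.5945 -0.2474  0.0576] rot [3.140e+00 1.000e-03 1.442e+00] F [ 0.2 -0.7 -2.6] grip 0.0604 44.64610755443573 q6 -0.42
shift [-0.    0.01  0.15] turn [ 0.01  0.01 -0.  ] shift if turned first [-0.    0.01  0.15]
```

```bash
python3 -m crank '[[50,0,0,0.05,0,0,0],[50,0,0,0.05,0,0,0],[50,0,0,0.05,0,0,0],[50,0,0,0,0,0,0],[50,0,0,0,0,0,0],[50,0,0,0,0,0,0],[50,0,0,0,0,0,0],[50,0,0,0,0,0,0],[50,0,0,0,0,0,0],[50,0,0,0,0,0,0]]'
python3 go.py 0.5949 -0.2476 0.053 1.442
```

```text
time: 14.05
eef_pos: [0.5943, -0.2473, 0.0548]
tool_rot: [-3.141, 0.0, 1.442]
wrist_force: [-4.3, 1.6, 8.6]
gripper_width: 0.0603
grip_force: 45.8
t 14.05 pos [ 0.5943 -0.2473  0.0548] rot [-3.141  0.     1.442] F [-4.3  1.6  8.6] grip 0.0603 45.754616260528564 q6 -0.42
shift [-0.01  0.02  0.06] turn [-0.01  0.    0.  ] shift if turned first [-0.01  0.02  0.06]
```

Contact on the plate. Release and lift, then look.

```bash
python3 -m crank '[[70,0,0,0,0,0,0],[76,0,0,0,0,0,0],[80,0,0,0,0,0,0],[80,0,0,-0.2,0,0,0],[80,0,0,-0.5,0,0,0],[80,0,0,-0.8,0,0,0],[80,0,0,-0.8,0,0,0],[80,0,0,-0.8,0,0,0],[80,0,0,-0.8,0,0,0],[80,0,0,0,0,0,0]]'
python3 go.py 0.609 -0.1395 0.15 -0.128
python3 - <<'E'
from m import *
t=snap('top','top3.png');s=snap('side','side3.png')
cv2.imwrite('pics/z6.png',cv2.resize(s[210:360,240:370],(520,600))[:,:,::-1])
h=hsv(s); cs=comps(s,cv2.inRange(h,(8,130,120),(22,255,255)),(270,245,340,345)); print(cs)
yw=-.128;W=np.array([[np.cos(yw),-np.sin(yw)],[np.sin(yw),np.cos(yw)]]);H=np.array([.609,-.1395])
for c in cs: P=onz('side',c[1],.042);print(P.round(4),(W.T@(P[:2]-H)).round(4))
print('yel',comps(s,cv2.inRange(h,(23,120,120),(35,255,255)),(270,240,340,280)))
E
```

```text
time: 15.3
eef_pos: [0.5957, -0.2481, 0.1734]
tool_rot: [3.135, 0.003, 1.442]
wrist_force: [0.4, 0.3, -0.5]
gripper_width: 0.0802
grip_force: 0.0
t 15.3 pos [ 0.5957 -0.2481  0.1734] rot [3.135e+00 3.000e-03 1.442e+00] F [ 0.4  0.3 -0.5] grip 0.0802 0.0 q6 -0.42
shift [ 3.65 -0.03  0.77] turn [ 0.07 -0.03 15.7 ] shift if turned first [-0.02 -3.65  0.78]
[(np.int32(142), array([301.8 , 285.92]), array([287, 284,  30,   5], dtype=int32)), (np.int32(201), array([304.08, 323.48]), array([287, 321,  35,   6], dtype=int32))]
[ 0.6031 -0.1978  0.042 ] [ 0.0016 -0.0586]
[ 0.5888 -0.2968  0.042 ] [ 0.     -0.1586]
yel [(np.int32(94), array([300.24, 254.48]), array([288, 253,  25,   4], dtype=int32))]
```

View pics/z6.png

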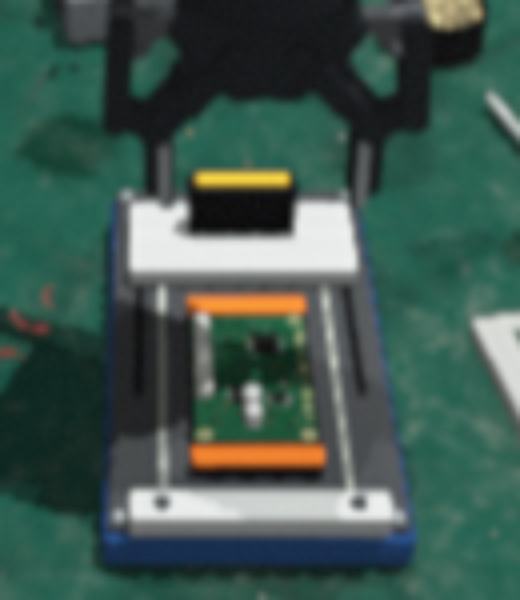

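Pallet lies between the lines, handle untouched; gaps of about 17 mm to rail and jaw. Now to the handle.

```bash
python3 -m crank '[[50,0.9,0,0,0,0,0],[50,0.9,0,0,0,0,0],[50,0.9,0,0,0,0,0],[50,0.9,0,0,0,0,0],[50,0,0,0,0,0,1],[50,0,0,0,0,0,1],[50,0,0,0,0,0,1],[50,0,0,0,0,0,1],[50,0,0,0,0,0,1],[50,0,0,0,0,0,1]]'
python3 -m crank '[[40,0,0,0,0,0,1],[40,0,0,0,0,0,1],[40,0,0,0,0,0,1],[40,0,0,0,0,0,1],[40,0,0,0,0,0,1],[40,0,0,0,0,0,1],[40,0,0,0,0,0,1],[40,0,0,0,0,0,1],[40,0,0,0,0,0,1],[40,0,0,0,0,0,0.7]]'
python3 go.py 0.609 -0.1395 0.075 -0.128
```

```text
time: 16.65
eef_pos: [0.607, -0.1397, 0.1673]
tool_rot: [-3.138, 0.001, 0.838]
wrist_force: [-0.1, 1.0, -1.0]
gripper_width: 0.0497
grip_force: 0.0
time: 17.9
eef_pos: [0.607, -0.1397, 0.1674]
tool_rot: [-3.141, 0.003, -0.131]
wrist_force: [0.0, -0.1, -0.6]
gripper_width: 0.0402
grip_force: 0.0
t 17.9 pos [ 0.607  -0.1397  0.1674] rot [-3.141e+00  3.000e-03 -1.310e-01] F [ 0.  -0.1 -0.6] grip 0.0402 0.0 q6 1.31
shift [ 0.07 -0.01  3.08] turn [-0.01  0.03 -0.03] shift if turned first [ 0.06 -0.01  3.08]
```

```bash
python3 -m crank '[[40,0.07,0,0.4,0,0,0],[40,0,0,0.6,0,0,0],[40,0,0,0.6,0,0,0],[40,0,0,0.6,0,0,0],[40,0,0,0.5,0,0,0],[40,0,0,0.4,0,0,0],[40,0,0,0,0,0,0],[10,0,0,0,0,0,0],[10,0,0,0,0,0,0],[10,0,0,0,0,0,0]]' 30
python3 go.py 0.609 -0.1395 0.075 -0.128
```

```text
time: 19.15
eef_pos: [0.6107, -0.1406, 0.0773]
tool_rot: [3.141, -0.002, -0.129]
wrist_force: [-0.3, -1.1, 1.5]
gripper_width: 0.0154
grip_force: 31.5
t 19.15 pos [ 0.6107 -0.1406  0.0773] rot [ 3.141e+00 -2.000e-03 -1.290e-01] F [-0.3 -1.1  1.5] grip 0.0154 31.545531749725342 q6 1.31
shift [-0.06 -0.03  0.08] turn [ 0.   -0.02 -0.01] shift if turned first [-0.06 -0.03  0.08]
```

```bash
python3 -m crank '[[10,0,0,0,0,0,0],[10,0,0,0,0,0,0],[10,0,0.1,0,0,0,0],[10,0,0.12,0,0,0,0],[10,0,0.12,0,0,0,0],[10,0,0.12,0,0,0,0],[10,0,0.12,0,0,0,0],[10,0,0.12,0,0,0,0],[10,0,0.1,0,0,0,0],[10,0,0,0,0,0,0]]'
python3 go.py 0.609 -0.1395 0.075 -0.128
```

```text
time: 20.4
eef_pos: [0.6076, -0.1636, 0.0773]
tool_rot: [-3.141, -0.001, -0.128]
wrist_force: [0.1, 2.5, 5.3]
gripper_width: 0.015
grip_force: 32.2
t 20.4 pos [ 0.6076 -0.1636  0.0773] rot [-3.141e+00 -1.000e-03 -1.280e-01] F [0.1 2.5 5.3] grip 0.015 32.196462750434875 q6 1.27
shift [-0.06 -0.8   0.08] turn [-0.01 -0.01 -0.  ] shift if turned first [-0.06 -0.8   0.08]
```

```bash
python3 -m crank '[[10,0,0.07,0,0,0,0],[10,0,0.07,0,0,0,0],[10,0,0.07,0,0,0,0],[10,0,0.07,0,0,0,0],[10,0,0.06,0,0,0,0],[10,0,0,0,0,0,0],[10,0,0,0,0,0,0],[10,0,0,0,0,0,0],[10,0,0,0,0,0,0],[10,0,0,0,0,0,0]]'
python3 go.py 0.609 -0.1395 0.075 -0.128
```

```text
time: 21.65
eef_pos: [0.6063, -0.1734, 0.0773]
tool_rot: [-3.14, -0.001, -0.128]
wrist_force: [-0.6, 3.7, 5.5]
gripper_width: 0.0157
grip_force: 32.2
t 21.65 pos [ 0.6063 -0.1734  0.0773] rot [-3.14e+00 -1.00e-03 -1.28e-01] F [-0.6  3.7  5.5] grip 0.0157 32.24172234535217 q6 1.26
shift [-0.05 -1.13  0.08] turn [-0.02 -0.01 -0.  ] shift if turned first [-0.05 -1.13  0.08]
```

```bash
python3 -m crank '[[10,0,0.05,0,0,0,0],[10,0,0.05,0,0,0,0],[10,0,0.05,0,0,0,0],[10,0,0.05,0,0,0,0],[10,0,0,0,0,0,0],[10,0,0,0,0,0,0],[10,0,0,0,0,0,0],[10,0,0,0,0,0,0],[10,0,0,0,0,0,0],[10,0,0,0,0,0,0]]'
python3 go.py 0.609 -0.1395 0.075 -0.128
python3 - <<'E'
from m import *
s=snap('side','side4.png');h=hsv(s); cs=comps(s,cv2.inRange(h,(8,130,120),(22,255,255)),(270,245,340,345)); print(cs)
yw=-.128;W=np.array([[np.cos(yw),-np.sin(yw)],[np.sin(yw),np.cos(yw)]]);H=np.array([.609,-.1395])
for c in cs: P=onz('side',c[1],.042);print(P.round(4),(W.T@(P[:2]-H)).round(4))
E
```

```text
time: 22.9
eef_pos: [0.6057, -0.1777, 0.0773]
tool_rot: [-3.137, -0.001, -0.129]
wrist_force: [0.1, 9.2, 7.2]
gripper_width: 0.0152
grip_force: 32.4
t 22.9 pos [ 0.6057 -0.1777  0.0773] rot [-3.137e+00 -1.000e-03 -1.290e-01] F [0.1 9.2 7.2] grip 0.0152 32.3969167470932 q6 1.25
shift [-0.05 -1.28  0.08] turn [-0.04 -0.01 -0.01] shift if turned first [-0.05 -1.28  0.08]
[(np.int32(99), array([302.7 , 291.54]), array([287, 290,  30,   4], dtype=int32)), (np.int32(147), array([303.81, 329.31]), array([287, 327,  35,   5], dtype=int32))]
[ 0.6019 -0.2142  0.042 ] [ 0.0025 -0.075 ]
[ 0.5857 -0.3102  0.042 ] [-0.0014 -0.1723]
```

```bash
python3 -m crank '[[10,0,0.05,0,0,0,0],[10,0,0.05,0,0,0,0],[10,0,0,0,0,0,0],[10,0,0,0,0,0,0],[10,0,0,0,0,0,0],[10,0,0,0,0,0,0],[10,0,0,0,0,0,0],[10,0,0,0,0,0,0],[10,0,0,0,0,0,0],[10,0,0,0,0,0,0]]'
python3 -m crank '[[10,0,0.05,0,0,0,0],[10,0,0,0,0,0,0],[10,0,0,0,0,0,0],[10,0,0,0,0,0,0],[10,0,0,0,0,0,0],[10,0,0,0,0,0,0],[10,0,0,0,0,0,0],[10,0,0,0,0,0,0],[10,0,0,0,0,0,0],[10,0,0,0,0,0,0]]'
```

```text
time: 24.2
eef_pos: [0.6057, -0.1778, 0.0773]
tool_rot: [-3.133, -0.0, -0.129]
wrist_force: [1.8, 17.3, 8.4]
gripper_width: 0.0155
grip_force: 33.4
time: 25.45
eef_pos: [0.6057, -0.1779, 0.0773]
tool_rot: [-3.13, 0.0, -0.129]
wrist_force: [1.9, 20.9, 9.4]
gripper_width: 0.015
grip_force: 34.6
```

Hard stop: jaw moved 37.5 mm and force rises with no motion. Relax, open slightly, lift.

```bash
python3 -m crank '[[10,0,-0.1,0,0,0,0],[10,0,0,0,0,0,0],[20,0,0,0,0,0,0],[40,0,0,0,0,0,0],[40,0,0,0,0,0,0],[40,0,0,-0.3,0,0,0],[40,0,0,-0.7,0,0,0],[40,0,0,-1,0,0,0],[40,0,0,-1,0,0,0],[40,0,0,-1,0,0,0]]'
python3 - <<'E'
from m import *
s=snap('side','side5.png');t=snap('top','top5.png');h=hsv(s)
cs=comps(s,cv2.inRange(h,(8,130,120),(22,255,255)),(270,245,340,345)); print(cs)
o=np.zeros((600,800,3),np.uint8);o[:,:520]=cv2.resize(s[210:360,240:370],(520,600));o[:280,520:]=cv2.resize(t[190:246,175:231],(280,280),interpolation=cv2.INTER_CUBIC)
cv2.imwrite('pics/z7.png',o[:,:,::-1])
E
python3 go.py 0.5838 0.2574 0.2 1.652
```

```text
time: 26.7
eef_pos: [0.605, -0.182, 0.1994]
tool_rot: [3.141, -0.002, -0.128]
wrist_force: [0.6, -0.5, -0.2]
gripper_width: 0.0402
grip_force: 0.0
[(np.int32(119), array([301.38, 291.51]), array([287, 290,  30,   4], dtype=int32)), (np.int32(144), array([303.85, 329.36]), array([287, 327,  35,   5], dtype=int32))]
t 26.8 pos [ 0.6073 -0.183   0.2031] rot [ 3.138 -0.011 -0.128] F [-0.1 -0.2  1.2] grip 0.0402 0.0 q6 1.25
shift [ -2.65 -14.46   0.02] turn [  0.12  -0.04 -17.8 ] shift if turned first [14.7   0.41  0.1 ]
```

View pics/z7.png

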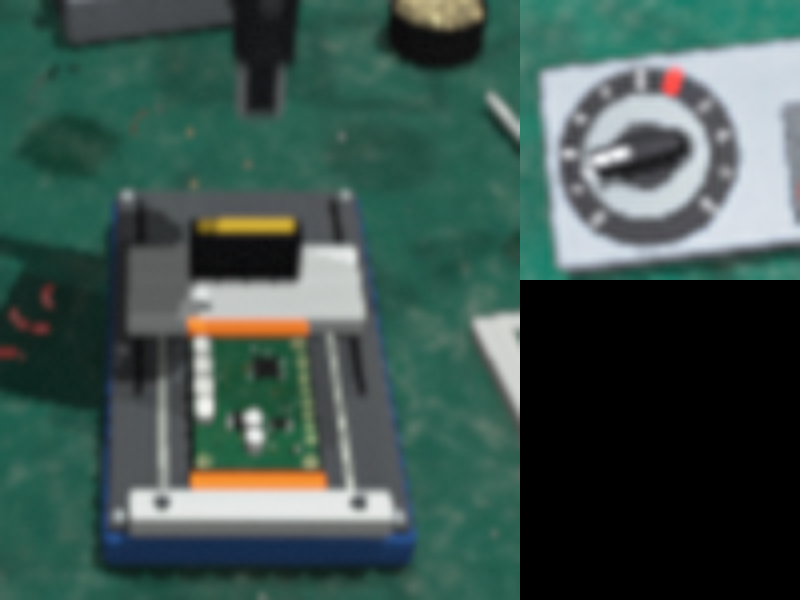

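Pallet sits snug between rail and jaw, strips at both. Dial pointer at left, tab at upper right of centre. Measure dial accurately while moving over.

```bash
python3 -m crank '[[50,-0.18,-0.6,0,0,0,0],[50,-0.18,-1,0,0,0,0],[50,-0.18,-1,0,0,0,0],[50,-0.18,-1,0,0,0,0],[50,-0.18,-1,0,0,0,0],[50,-0.18,-1,0,0,0,0],[50,-0.18,-1,0,0,0,0],[50,-0.18,-1,0,0,0,0],[50,-0.18,-1,0,0,0,0],[50,-0.18,-1,0,0,0,0]]'
python3 -m crank '[[50,-0.18,-1,0,0,0,0],[50,-0.18,-1,0,0,0,0],[50,-0.18,-1,0,0,0,0],[50,-0.18,-1,0,0,0,0],[50,0,-0.7,0,0,0,0],[50,0,0,0,0,0,-1],[50,0,0,0,0,0,-1],[50,0,0,0,0,0,-1],[50,0,0,0,0,0,-1],[50,0,0,0,0,0,-1]]'
python3 - <<'E'
from m import *
t=cv2.imread('pics/top5.png')[:,:,::-1].copy();g=cv2.cvtColor(t,cv2.COLOR_RGB2GRAY)
b=(175,190,231,246);k=np.zeros_like(g);k[200:244,180:228]=(g[200:244,180:228]<75)*255
n,l,s,c=cv2.connectedComponentsWithStats(k)
for i in range(1,n):
    if s[i,4]>15:
        P=np.argwhere(l==i)[:,::-1].astype(np.float32)
        print(s[i],c[i],cv2.minAreaRect(P))
        if s[i,2]>28:
            e=cv2.fitEllipse(cv2.convexHull(P.astype(int).reshape(-1,1,2))); A=onz('top',e[0],.046)
            print('ring',e,'axis',A)
            T=onz('top',(204.86,206.36),.0465);d=T-A;print('tab dir',np.arctan2(d[1],d[0]),np.linalg.norm(d[:2]))
        else:
            Q=np.array([onz('top',p,.087)[:2] for p in P]); Q-=Q.mean(0); v=np.linalg.svd(Q)[2][0];print('bar',np.arctan2(v[1],v[0]))
# white pointer on the bar
w=cv2.inRange(hsv(t),(0,0,215),(180,40,255));print(comps(t,w,(184,210,204,232)))
E
python3 go.py 0.5838 0.2574 0.085 1.652
```

```text
time: 28.05
eef_pos: [0.586, 0.1128, 0.1941]
tool_rot: [3.141, 0.004, -0.128]
wrist_force: [0.4, -0.1, 0.4]
gripper_width: 0.0496
grip_force: 0.0
time: 29.3
eef_pos: [0.5839, 0.2536, 0.1951]
tool_rot: [-3.141, 0.002, 0.375]
wrist_force: [0.5, -0.7, -0.5]
gripper_width: 0.05
grip_force: 0.0
[191 216  17  10  90] [200.43333333 220.98888889] ((199.0, 220.5), (9.0, 16.0), 90.0)
bar -1.1597977465827807
[201 240  27   4  44] [215.27272727 241.84090909] ((214.0999755859375, 242.1999969482422), (2.1213204860687256, 26.162952423095703), 81.8698959350586)
bar -1.4789434922009814
[(np.int32(37), array([197.7 , 212.08]), array([191, 210,  13,   7], dtype=int32)), (np.int32(9), array([192.56, 220.78]), array([190, 220,   6,   3], dtype=int32)), (np.int32(30), array([198.73, 229.83]), array([193, 228,  11,   4], dtype=int32))]
t 29.3 pos [0.5839 0.2536 0.1951] rot [-3.141e+00  2.000e-03  3.750e-01] F [ 0.5 -0.7 -0.5] grip 0.05 0.0 q6 1.45
shift [ 0.05 -0.12  3.67] turn [ -0.02   0.02 -12.77] shift if turned first [0.13 0.01 3.67]
```

```bash
python3 - <<'E'
from m import *
A=onz('top',(200.4,220.9),.046);T=onz('top',(204.86,206.36),.0465);d=T-A;print(A,'tab dir',np.arctan2(d[1],d[0]),np.linalg.norm(d))
d=T-np.array([.5838,.2574,.0465]);print(np.arctan2(d[1],d[0]),np.linalg.norm(d))
E
python3 -m crank '[[50,0,0,0,0,0,-1],[50,0,0,0,0,0,-1],[50,0,0,0,0,0,-1],[50,0,0,0,0,0,-1],[50,0,0,0,0,0,-1],[50,0,0,0,0,0,-1],[50,0,0,0,0,0,-1],[50,0,0,0,0,0,-1],[50,0,0,0,0,0,-1],[50,0,0,0,0,0,-1]]'
python3 go.py 0.5845 0.2574 0.085 1.70
```

```text
[0.58496747 0.25749587 0.046     ] tab dir -0.3042700924629173 0.04840445002803706
-0.2953542074950907 0.04948895412774297
time: 30.55
eef_pos: [0.5839, 0.2536, 0.1951]
tool_rot: [-3.14, 0.001, 1.375]
wrist_force: [-0.1, 0.5, -0.7]
gripper_width: 0.0504
grip_force: 0.0
t 30.55 pos [0.5839 0.2536 0.1951] rot [-3.140e+00  1.000e-03  1.375e+00] F [-0.1  0.5 -0.7] grip 0.0504 0.0 q6 0.45
shift [0.13 0.   3.67] turn [-0.02  0.01 -3.25] shift if turned first [0.12 0.04 3.67]
```

```bash
python3 -m crank '[[50,0,0,0,0,0,-1],[50,0,0,0,0,0,-1],[50,0,0,0,0,0,-1],[50,0.12,0.04,0.5,0,0,-0.25],[50,0,0,0.7,0,0,0],[50,0,0,0.7,0,0,0],[50,0,0,0.7,0,0,0],[50,0,0,0.6,0,0,0],[50,0,0,0.5,0,0,0],[50,0,0,0,0,0,0]]'
python3 -m crank '[[10,0,0,0,0,0,0],[10,0,0,0,0,0,0],[10,0,0,0,0,0,0],[10,0,0,0,0,0,0],[10,0,0,0,0,0,0],[10,0,0,0,0,0,0],[10,0,0,0,0,0,0],[10,0,0,0,0,0,0],[10,0,0,0,0,0,0],[10,0,0,0,0,0,0]]' 35
python3 go.py 0.5845 0.2574 0.085 -0.30
```

```text
time: 31.8
eef_pos: [0.5845, 0.2569, 0.0835]
tool_rot: [-3.139, 0.0, 1.697]
wrist_force: [0.3, -0.3, -1.2]
gripper_width: 0.0503
grip_force: 0.0
time: 33.05
eef_pos: [0.5846, 0.2577, 0.0866]
tool_rot: [-3.14, -0.001, 1.697]
wrist_force: [-6.0, 0.9, 5.7]
gripper_width: 0.0153
grip_force: 40.5
t 33.05 pos [0.5846 0.2577 0.0866] rot [-3.140e+00 -1.000e-03  1.697e+00] F [-6.   0.9  5.7] grip 0.0153 40.47440528869629 q6 0.13
shift [-0.01 -0.01  0.05] turn [-0.02  0.02 19.97] shift if turned first [-0.    0.01  0.05]
```

```bash
python3 -m crank '[[10,0,-0.05,0,0,0,0.5],[10,0,0,0,0,0,1],[10,0,0,0,0,0,1],[10,0,0,0,0,0,1],[10,0,0,0,0,0,1],[10,0,0,0,0,0,1],[10,0,0,0,0,0,1],[10,0,0,0,0,0,1],[10,0,0,0,0,0,1],[10,0,0,0,0,0,1]]'
python3 -m crank '[[10,0,0,0,0,0,1],[10,0,0,0,0,0,1],[10,0,0,0,0,0,1],[10,0,0,0,0,0,1],[10,0,0,0,0,0,1],[10,0,0,0,0,0,1],[10,0,0,0,0,0,1],[10,0,0,0,0,0,1],[10,0,0,0,0,0,1],[10,0,0,0,0,0,1]]'
python3 go.py 0.5845 0.2574 0.085 -0.30
```

```text
time: 34.3
eef_pos: [0.584, 0.2579, 0.0866]
tool_rot: [-3.141, -0.002, 0.744]
wrist_force: [-3.1, 1.8, 3.1]
gripper_width: 0.0151
grip_force: 40.2
time: 35.55
eef_pos: [0.5839, 0.2584, 0.0866]
tool_rot: [-3.139, -0.0, -0.257]
wrist_force: [-3.2, 3.2, 1.9]
gripper_width: 0.0151
grip_force: 40.2
t 35.55 pos [0.5839 0.2584 0.0866] rot [-3.139 -0.    -0.257] F [-3.2  3.2  1.9] grip 0.0151 40.17052888870239 q6 2.08
shift [0.03 0.03 0.05] turn [-0.03 -0.    0.43] shift if turned first [0.03 0.03 0.05]
```

```bash
python3 -m crank '[[10,0,0,0,0,0,0.5],[10,0,0,0,0,0,0],[10,0,0,0,0,0,0],[30,0,0,0,0,0,0],[45,0,0,0,0,0,0],[45,0,0,-0.4,0,0,0],[45,0,0,-0.8,0,0,0],[45,0,0,-1,0,0,0],[30,0,0,-1,0,0,0],[10,-0.2,1,-1,0,0,0]]'
python3 -m crank '[[0,-1,1,0,0,0,-0.5],[0,-1,1,0,0,0,-1],[0,-1,1,0,0,0,-1],[0,-0.3,1,0,0,0,-1],[0,0,0,0,0,0,-0.5],[0,0,0,0,0,0,0],[0,0,0,0,0,0,0],[0,0,0,0,0,0,0],[0,0,0,0,0,0,0],[0,0,0,0,0,0,0]]'
python3 - <<'E'
from m import *
t=snap('top','top6.png');s=snap('side','side6.png')
o=np.zeros((480,800,3),np.uint8);o[:400,:400]=cv2.resize(t[190:246,175:231],(400,400),interpolation=cv2.INTER_CUBIC);o[:,400:]=cv2.resize(s[145:225,240:307],(400,480),interpolation=cv2.INTER_CUBIC)
cv2.imwrite('pics/z8.png',o[:,:,::-1])
h=hsv(s);print('S red',comps(s,cv2.inRange(h,(0,130,80),(7,255,255))|cv2.inRange(h,(173,130,80),(180,255,255)),(240,160,310,225)))
E
python3 go.py 0.505 0.135 0.14 0.095
```

```text
time: 36.8
eef_pos: [0.57, 0.2306, 0.2136]
tool_rot: [-3.14, -0.002, -0.302]
wrist_force: [0.9, -0.1, 0.3]
gripper_width: 0.0129
grip_force: 0.0
time: 38.05
eef_pos: [0.4503, 0.1345, 0.2112]
tool_rot: [3.142, 0.0, 0.097]
wrist_force: [-0.2, 0.1, -0.3]
gripper_width: 0.0003
grip_force: 0.0
S red [(np.int32(66), array([261.14, 178.08]), array([257, 174,   9,   9], dtype=int32)), (np.int32(12), array([284.17, 182.08]), array([282, 181,   5,   3], dtype=int32))]
t 38.15 pos [0.4503 0.1345 0.2113] rot [3.142 0.    0.097] F [-0.2  0.6  0.2] grip -0.0 0.0 q6 1.55
shift [1.82 0.16 2.38] turn [0.   0.   0.02] shift if turned first [1.82 0.16 2.38]
```

View pics/z8.png

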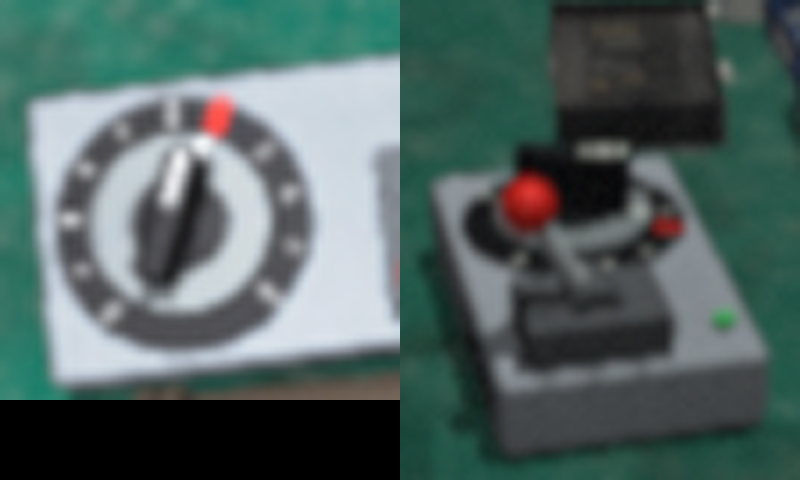

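Pointer end at crop (203,146), tab at (218,117), axis (184,223): about 0.07 rad apart at most (≈2.7 mm). Check this numerically while lowering the tool behind the ball.

```bash
python3 - <<'E'
from m import *
t=cv2.imread('pics/top6.png')[:,:,::-1].copy();hs=hsv(t);tc=t[185:250,175:240]
w=cv2.inRange(hs,(0,0,222),(180,30,255));c=comps(t,w,(196,205,208,222),2);print(c)
r_=comps(t,cv2.inRange(hs,(0,110,90),(7,255,255))|cv2.inRange(hs,(173,110,90),(180,255,255)),(198,198,212,215));print(r_)
print(t[206:216,199:210].min(2))
A=np.array([.5842,.2580,0])
for nm,p,z in(('tab',r_[0][1],.0465),('ptr',(175+203.5/7.143-.5,190+146.5/7.143-.5),.0525)):
    d=onz('top',p,z)-A;print(nm,np.arctan2(d[1],d[0]),np.linalg.norm(d[:2]))
E
python3 -m crank '[[0,0.5,0.17,0.4,0,0,0],[0,0.6,0,0.6,0,0,0],[0,0.46,0,0.6,0,0,0],[0,0,0,0.5,0,0,0],[0,0,0,0.5,0,0,0],[0,0,0,0,0,0,0],[0,0,0,0,0,0,0],[0,0,0,0,0,0,0],[0,0,0,0,0,0,0],[0,0,0,0,0,0,0]]'
python3 go.py 0.585 0.1423 0.133 0.095
```

```text
[(np.int32(4), array([203.  , 209.75]), array([202, 209,   3,   2], dtype=int32)), (np.int32(6), array([199.33, 213.83]), array([199, 212,   2,   5], dtype=int32))]
[(np.int32(18), array([205.06, 206.11]), array([203, 204,   5,   5], dtype=int32))]
[[171 113  78  80  82  81  77  79  85  96 114]
 [156 110  82  82  80  77  75  77  79  82  86]
 [142 128 122 132 139 121  94  80  80  81  81]
 [168 167 176 207 227 199 147 114  94  82  81]
 [174 177 178 222 236 217 189 164 129  97  84]
 [194 214 165 174 200 193 199 196 173 138 111]
 [218 231 158 107 126 158 191 206 200 182 153]
 [224 221 136  62  73 133 185 206 208 203 181]
 [225 192 109  42  61 132 187 207 210 209 199]
 [228 169  83  32  62 134 189 208 210 210 208]]
tab -0.31677169734081884 0.05023216082143343
ptr -0.2862279086968092 0.035948521471681295
time: 39.4
eef_pos: [0.4975, 0.1339, 0.1337]
tool_rot: [3.142, -0.001, 0.097]
wrist_force: [-0.2, 0.6, -0.1]
gripper_width: -0.0
grip_force: 0.0
t 39.4 pos [0.4975 0.1339 0.1337] rot [ 3.142e+00 -1.000e-03  9.700e-02] F [-0.2  0.6 -0.1] grip -0.0 0.0 q6 1.54
shift [2.93 0.   0.03] turn [ 0.   -0.01  0.02] shift if turned first [ 2.93 -0.    0.02]
```

Pointer and tab differ by 0.03 rad (about 1.2 mm): good. Push the lever.

```bash
python3 -m crank '[[0,0.4,0,0,0,0,0],[0,0.4,0,0,0,0,0],[0,0.4,0,0,0,0,0],[0,0.4,0,0,0,0,0],[0,0.4,0,0,0,0,0],[0,0.4,0,0,0,0,0],[0,0.3,0,0,0,0,0],[0,0.15,0,0,0,0,0],[0,0,0,0,0,0,0],[0,0,0,0,0,0,0]]'
python3 -m crank '[[0,0.1,0,0,0,0,0],[0,0,0,0,0,0,0],[0,0,0,0,0,0,0],[0,0,0,0,0,0,0],[0,0,0,0,0,0,0],[0,0,0,0,0,0,0],[0,0,0,0,0,0,0],[0,0,0,0,0,0,0],[0,0,0,0,0,0,0],[0,0,0,0,0,0,0]]'
python3 - <<'E'
from m import *
s=snap('side','side7.png');h=hsv(s);c=comps(s,cv2.inRange(h,(0,130,80),(7,255,255))|cv2.inRange(h,(173,130,80),(180,255,255)),(240,150,310,225));print(c)
b=np.array([.5798,.1415,.067]);u=np.array([.9955,.0949,0])
for q in(.7,.8,.9,1.): print(q,proj('side',b+.06*(np.sin(q-.5)*u+[0,0,np.cos(q-.5)])))
E
```

```text
time: 40.65
eef_pos: [0.5827, 0.1422, 0.1336]
tool_rot: [-3.142, -0.001, 0.097]
wrist_force: [-0.6, -0.5, 0.7]
gripper_width: -0.0001
grip_force: 0.0
time: 41.9
eef_pos: [0.5852, 0.1424, 0.1332]
tool_rot: [-3.142, 0.001, 0.097]
wrist_force: [-3.7, -0.0, -0.8]
gripper_width: -0.0001
grip_force: 1.6
[(np.int32(69), array([282.13, 177.57]), array([278, 173,   9,  11], dtype=int32))]
0.7 [275.26694563 175.5892316 ]
0.8 [277.35299262 175.83546209]
0.9 [279.36870467 176.27401858]
1.0 [281.29291005 176.89907173]
```

```bash
python3 -m crank '[[0,0.07,0,0,0,0,0],[0,0.05,0,0,0,0,0],[0,0,0,0,0,0,0],[0,0,0,0,0,0,0],[0,0,0,0,0,0,0],[0,0,0,0,0,0,0],[0,0,0,0,0,0,0],[0,0,0,0,0,0,0],[0,0,0,0,0,0,0],[0,0,0,0,0,0,0]]'
python3 -m crank '[[0,-0.3,0,0,0,0,0],[0,-0.6,0,0,0,0,0],[0,-1,0,0,0,0,0],[0,-1,0,-0.3,0,0,0],[0,-0.5,0,-1,0,0,0],[0,0,0,-1,0,0,0],[0,0,0,-0.5,0,0,0],[0,0,0,0,0,0,0],[0,0,0,0,0,0,0],[0,0,0,0,0,0,0]]'
python3 - <<'E'
from m import *
s=snap('side','side8.png');t=snap('top','top8.png');h=hsv(s);print(comps(s,cv2.inRange(h,(0,130,80),(7,255,255))|cv2.inRange(h,(173,130,80),(180,255,255)),(240,150,310,225)))
print(comps(s,cv2.inRange(h,(8,130,120),(22,255,255)),(270,245,340,345)))
o=np.zeros((480,800,3),np.uint8);o[:400,:400]=cv2.resize(t[190:246,175:231],(400,400),interpolation=cv2.INTER_CUBIC);o[:,400:]=cv2.resize(s[145:345,200:367],(400,480),interpolation=cv2.INTER_CUBIC)
cv2.imwrite('pics/z9.png',o[:,:,::-1])
E
```

```text
time: 43.2
eef_pos: [0.5857, 0.1425, 0.133]
tool_rot: [3.141, 0.011, 0.097]
wrist_force: [-12.9, -1.0, 6.6]
gripper_width: -0.0003
grip_force: 6.6
time: 44.45
eef_pos: [0.4869, 0.1328, 0.2157]
tool_rot: [-3.142, 0.003, 0.097]
wrist_force: [0.4, 0.2, 0.1]
gripper_width: -0.0001
grip_force: 0.0
[(np.int32(72), array([282.11, 177.35]), array([278, 173,   9,  11], dtype=int32))]
[(np.int32(4), array([295.5, 264. ]), array([294, 264,   4,   1], dtype=int32)), (np.int32(9), array([306., 264.]), array([302, 264,   9,   1], dtype=int32)), (np.int32(117), array([301.6 , 291.51]), array([287, 290,  30,   4], dtype=int32)), (np.int32(136), array([304. , 329.5]), array([287, 328,  35,   4], dtype=int32))]
```

View pics/z9.png

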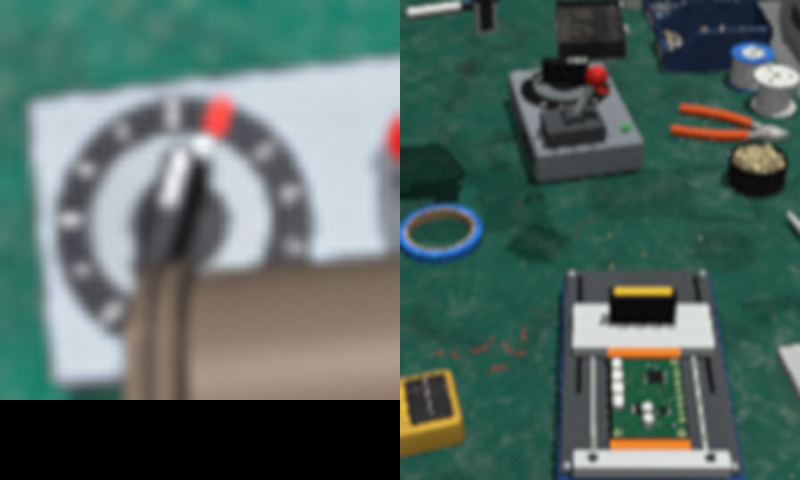

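Lever is over at its stop (ball side pixel 282,177), pointer still at the tab, pallet clamped, bystanders in place, robot clear. Handing in.

```bash
python3 -c "
from cell import r
print(r.hand_in())"
```

```text
the job is handed in; nothing more can be done
None
```

I handed the job in at about 44.5 s: the pallet is clamped between jaw and rail, the dial is within about 2 mm of the red tab by camera, and the lever is fully over against its stop. The meter, tape and tip cleaner were not touched; the hand-in returned no verdict.

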